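# Find the rocking tin lid and press it home

### The arm

A 7-joint arm with a two-finger parallel gripper is mounted at the origin on the work surface. World frame = base frame: x ahead of the robot, y to its left, z up, the work surface at z = 0. Lengths are in m, angles in rad, forces in N, time in s.
With the tool pointing down it reaches from about 0.425 to 0.925 m from the base axis. Payload 6.8 kg.
Tool frame: the origin (TCP) lies on the mounting face of the last link; the fingertips stand 173 mm ahead of it and the grasp point (between the pads) lies 155 mm ahead of it; z points along the fingers, y is the line along which they close (so a half turn about z gives the same grasp; the last joint's range is limited). The gripper opens to 85 mm and grips with 20 to 120 N. Pads are 22 mm wide; open, the fingers measure 114 mm over their backs; the gripper's body (76 mm by 85 mm) begins 54 mm behind the grasp point. The pads swing forward as they close: fully open they stand 13 mm farther back than shut.
Start: joints at [-1.314, 0.477, 0.022, 1.555, -0.011, 1.109, -0.083], TCP at [0.241, 0.631, 0.405] pointing down, gripper open.
Joint ranges: [-2.96, 2.96], [-0.34, 2.1], [-1.41, 1.46], [0.24, 2.44], [-1.37, 4.51], [0.17, 1.92], [-2.96, 2.96]. Speed limits (rad/s): [2.39, 2.39, 3.14, 3.14, 3.14, 3.14, 3.14].

### API

Orientations are given as a rotation vector (axis times angle).
In Python, from bench import r gives the robot as it stands.
- The arm moves only by the tool arm_command, never from a script. Its argument "plan" is a list of rows, each an object of numbers: "claw": the closure, from 0 (fully open) to 1 (shut); "tx", "ty", "tz": the shift along the tool's x, y, z in m; "ax", "ay", "az": the turn, a rotation vector about the tool's x, y, z in degrees. A call has exactly 10 rows; each row shifts and turns the commanded pose from where the row before left it, along the tool's axes as they then stand; what a row does not reach is not made up. A row lasts 1/12 s, in which the tool goes at most 41.7 mm and 7.16 degrees, less where a joint would pass 70% of its speed; a pose out of reach is approached as far as the arm can. A call is refused whole if a number of a shift passes 0.0417 or a number of a turn 7.16, either way. A call with a gripper value outside its range is refused whole. The fingers move at their own pace and stop on an object; "squeeze" is the grip in N (left out, the last holds). Time passes only in rows, so rows that do not move let the fingers close, or fill a call up. It gives the time, the measured TCP pose, the force, the opening and the grip force at its end, in the units of the state.
- r.get_obs(): the state, without advancing time (a new reading comes with each control period).
- r.grab_frame(name): name is "scene" or "top" or "wrist"; returns the picture (480x640x3 uint8, red, green, blue); there is no depth.
- r.camera_model(name): a dict with "fx", "fy", "cx", "cy" (pixels), "k1" (the pictures are not rectified: a ray, as slopes to the right and down, at radius r is drawn at 1 + k1 r^2 times it, then the intrinsics apply), "position" and "orientation" of the camera in the world; the wrist camera has in their place "tool_from_camera" (4x4, takes a point from camera to tool coordinates, whose origin is the TCP and whose axes are the flange's). Camera axes: x right, y up, looking along -z (the intrinsics and any distortion apply to the point x, -y, -z); pixel columns grow to the right and rows downward; lengths in m; the calibration is good to about 2 mm. A picture is of the moment at which its call begins: read the wrist's pose just before it. camera_model takes no time and is no camera call.
- r.hand_in(): hands the job in; it is judged then, once.
Trained networks look in the newest picture that a camera, given by its name, has taken for a name from the list of things; names that differ only in an ending like _2 or _b are one class to them, and where a whole thing is asked for, a point or a joint stands for the part that bears it (a point fixed in the world has none). Each returns a list of dicts, best first, with "confidence" (0 to 1); they miss things now and then, are a little off and sometimes report something else, mostly with a low value. They report only what shows in the picture. A call takes as long as a camera call. They do not tell look-alikes from the thing itself.
- r.boxes_of(target, camera): "location" ([x, y, z] in m, in the coordinates of the camera as it stood for that picture, good to about 4 mm: the middle of the surface that is visible of it).
- r.tip_of(target, camera): "location" ([x, y, z] in m, in the coordinates of the camera as it stood for that picture, good to about 4 mm: a listed point, or the origin of a listed thing).
The state is a dict: "clock": time; "joints": joint angles; "qvel": joint speeds; "tau": joint torques, N m; "tcp_pos": TCP position; "orientation": TCP orientation; "contact_force": force on the tool from outside, world axes, zero at the start; "moment": the same for the moment, N m; "grip_width": finger opening in m; "gripper_force": force on a finger pad.
Only numpy, scipy, OpenCV 4.12 (cv2) and the standard library are available. Lean on these libraries where they do the work, as an engineer would, in place of code of your own. Each camera call takes 0.05 s, during which the arm holds its last target. There are 200 camera calls.

### The job

One of the four blue lids on the parts tins is not fully home: press lightly with a fingertip near the edge of the lids until you find the one that rocks, then press down on its middle until it sits fully home, level and firm. Finish with the fingertip still resting firmly on that lid, holding it down, so that I can see which one it was. Do not pick up or lift any lid, and leave the other things on the counter where they are.

Things in the scene. Friction and masses are not known exactly. Their poses are not given: they have to be found in the camera images.
- lid_1: round blue tin lid, 89 mm across; origin at the centre of its flat top face, z up. lid_1 to lid_4 look alike, each level on a cream tin with a yellow band, fixed upright in a round wooden holder 106 mm across, 16 mm high. The lid tops are 93 to 99 mm above the counter; tins sit at different depths in their holders, so a lid's height tells nothing. Three lids, any three, sit firm on their tin's rim.
- lid_2: round blue tin lid, 89 mm across; origin at the centre of its flat top face, z up. How the loose one behaves (it may be any of the four): it lies level on a stiff 16 mm wide stud under its middle, 7 mm short of home. A light press (1 to 3 N) about 35 mm from its middle tips that side down 3 to 5 mm before it resists, tilting it about 0.2 rad; let go, it lies level again. A firm lid does not tilt.
- lid_3: round blue tin lid, 89 mm across; origin at the centre of its flat top face, z up. Seating the loose one: pressed on its middle, its stud yields at about 7 N; the lid goes down 7 mm, stops on the tin's rim and stays there, level and firm. 10 to 15 N is plenty. Every lid has about 1 mm of side play in its tin.
- lid_4: round blue tin lid, 89 mm across; origin at the centre of its flat top face, z up. As lid_1 to lid_3.
- ring: loose brass ring lying flat on the counter, 48 mm across, 6 mm high; origin under its centre
- spool: loose wooden spool standing upright, 40 mm across, 40 mm high; origin under its centre
- carton_small: loose brown carton 55 x 45 x 35 mm; origin under its centre
- carton_long: loose cream carton 100 x 60 x 50 mm high; origin under its centre
- driver: loose screwdriver lying on the counter along its own x axis
- jar: loose closed jar with a brass cap, 56 mm across, 75 mm high; origin under its centre
- mug: loose blue mug, 72 mm across, 85 mm high, handle towards its +y; origin under its centre
Not all that is in view belongs to the job. What is shaped like the lid_3 but red is not meant. Leave any green look-alike of the lid_4 alone.

How it is judged:
By the outcome, as a careful person would: the job done as asked, in the order asked, and still so for the second after the job is handed in, while the arm keeps its last pose, push and grip.
It also fails if it takes over 51 s, if anything falls off the work surface, if the arm or the gripper's body presses on something with over 40 N, if the wrist force passes 120 N, or if a joint passes its speed limit or range.

## Working session

There is one attempt and no reset: what is moved stays moved. The work goes in short steps, Python scripts to look and compute and a tool call to move; the robot and the scene stay as the last step left them, time stands still between calls to the robot, and variables do not carry over. Pictures are saved under pics/ and viewed, at most 10 in all, crops included, and the job is handed in when it is done.

Besides the shell and the picture viewer there is one more tool, called after ">>>" by a JSON object that holds its "api" and its "payload". arm_command: Moves the arm, as the interface text tells. Its arguments: {"type":"object","properties":{"plan":{"type":"array","items":{"type":"object","properties":{"claw":{"type":"number"},"tx":{"type":"number"},"ty":{"type":"number"},"tz":{"type":"number"},"ax":{"type":"number"},"ay":{"type":"number"},"az":{"type":"number"}}}},"squeeze":{"type":"number"}},"required":["plan"]}

```bash
mkdir -p pics
cat > h.py <<'E'
import numpy as np,cv2
from scipy.spatial.transform import Rotation as R
from bench import r
def cam_T(n):
    m=r.camera_model(n); T=np.eye(4)
    if 'tool_from_camera' in m:
        o=r.get_obs();T[:3,:3]=R.from_rotvec(o['orientation']).as_matrix();T[:3,3]=o['tcp_pos'];return T@np.array(m['tool_from_camera'])
    q=np.array(m['orientation'])
    T[:3,:3]=q if q.shape==(3,3) else R.from_rotvec(q).as_matrix() if q.size==3 else R.from_quat(q).as_matrix()
    T[:3,3]=m['position'];return T
def w(T,p): return (T@np.r_[p,1])[:3]
def pix(n,T,p):
    m=r.camera_model(n);c=(np.linalg.inv(T)@np.r_[p,1])[:3];u=np.array([c[0],-c[1]])/-c[2]
    u=u*(1+m['k1']*(u@u));return np.array([m['fx']*u[0]+m['cx'],m['fy']*u[1]+m['cy']])
E
python3 - <<'E'
from h import *
print(r.get_obs());print(r.camera_model('top'))
for n in ['top','scene']:
    T=cam_T(n);im=r.grab_frame(n);cv2.imwrite(f'pics/{n}0.png',im[...,::-1])
    for d in r.tip_of('lid_1',n): p=w(T,d['location']);print(n,d['confidence'],p.round(4),pix(n,T,p).round())
E
```

```text
{'clock': 0.0, 'joints': array([-1.31411896,  0.47778871,  0.02234368,  1.55648156, -0.01151089,
        1.10934503, -0.08307234]), 'qvel': array([-0.00136134,  0.00082994,  0.00015845, -0.00066416,  0.00060712,
       -0.00122788, -0.00058152]), 'tau': array([-7.37065384e-04, -5.96452081e+01,  1.60771105e+00, -2.81202382e+01,
        1.25282840e-02,  9.33377742e-03,  1.09648363e-05]), 'tcp_pos': array([0.24068921, 0.63031324, 0.40372044]), 'orientation': array([-5.69718109e-01, -3.08928600e+00,  2.95707123e-03]), 'contact_force': array([-0.90754694, -0.10358301, -0.79584005]), 'moment': array([ 0.01147152, -0.0537239 , -0.0139357 ]), 'gripper_force': 0.0, 'grip_width': 0.0852883957956215}
{'fx': 586.8151535120392, 'fy': 586.8151535120392, 'cx': 316.3909070361604, 'cy': 232.25734952786055, 'k1': -0.18132815412660702, 'position': array([0.41932205, 0.07411823, 1.30842841]), 'orientation': array([ 0.05354752, -0.05835617, -1.54901259])}
top 0.92 [ 0.5945 -0.262   0.0976] [475. 194.]
top 0.86 [0.6266 0.0777 0.0942] [315. 175.]
top 0.82 [ 0.4361 -0.3333  0.0171] [496. 270.]
top 0.78 [ 0.452  -0.0744  0.0975] [386. 260.]
top 0.75 [ 0.2281 -0.2778  0.0181] [471. 363.]
top 0.58 [0.461  0.2986 0.0961] [207. 252.]
scene 0.86 [ 0.2257 -0.2785  0.0188] [ 98. 313.]
scene 0.7 [ 0.45   -0.0768  0.0972] [243. 270.]
scene 0.63 [0.457  0.2968 0.0965] [341. 159.]
scene 0.62 [0.6227 0.0801 0.0974] [358. 253.]
scene 0.59 [ 0.5929 -0.2614  0.1034] [248. 376.]
```

View pics/top0.png

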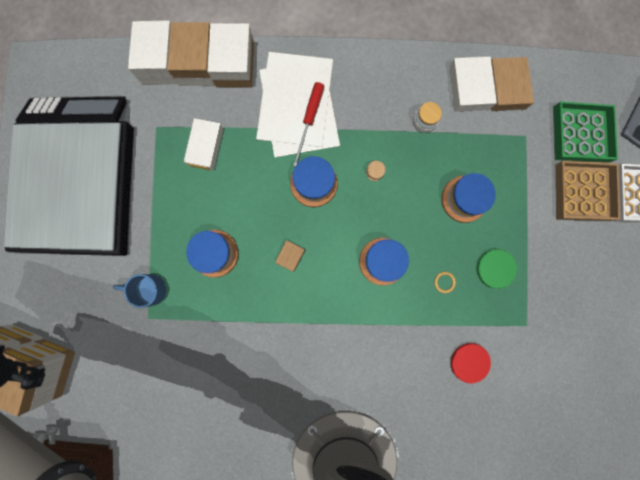

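View pics/scene0.png

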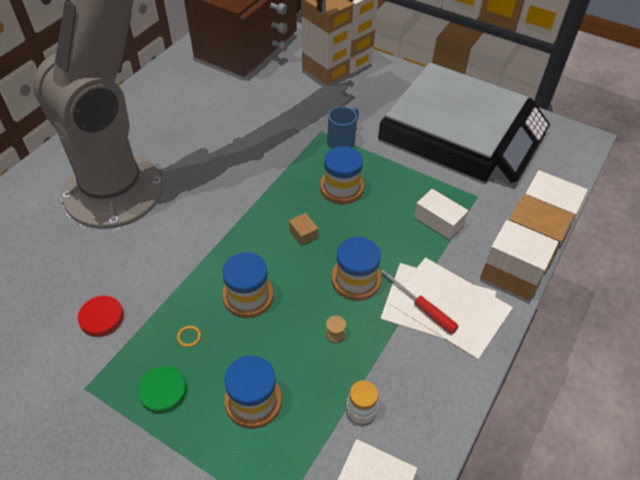

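The top view shows the four blue lids at about (208,252), (386,260), (315,178) and (475,194), each in a wooden holder. The flat green lid at (496,269) and the red one at (470,363) are decoys, and the scene view agrees with this. Next I compute the edge-press points.

```bash
cat >> h.py <<'E'
L=dict(A=(.459,.2977),B=(.451,-.0756),C=(.6247,.0789),D=(.5937,-.2617))
def go(k,z,off=-.036):
    o=r.get_obs();M=R.from_rotvec(o['orientation']).as_matrix()
    tip=o['tcp_pos']+M[:,2]*.173
    ux=M[:,0].copy();ux[2]=0
    d=np.r_[L[k],z]+ux*off-tip
    print('t',o['clock'].round(2) if hasattr(o['clock'],'round') else o['clock'],'tip',tip.round(4),'zaxis',M[:,2].round(3),'F',np.round(o['contact_force'],2),'shift mm',(M.T@d*1e3).round(1))
E
python3 - <<'E'
from h import *
for k in 'ABCD': go(k,.115)
E
```

```text
t 0.2 tip [0.2407 0.6303 0.2311] zaxis [-0.    -0.001 -1.   ] F [0.16 0.05 0.3 ] shift mm [-358.6 -232.7  116.4]
t 0.2 tip [0.2407 0.6303 0.2311] zaxis [-0.    -0.001 -1.   ] F [0.16 0.05 0.3 ] shift mm [-484.3 -584.2  116.8]
t 0.2 tip [0.2407 0.6303 0.2311] zaxis [-0.    -0.001 -1.   ] F [0.16 0.05 0.3 ] shift mm [-591.4 -377.9  116.6]
t 0.2 tip [0.2407 0.6303 0.2311] zaxis [-0.    -0.001 -1.   ] F [0.16 0.05 0.3 ] shift mm [-684.  -707.2  117. ]
```

>>> {"api": "arm_command", "payload": {"plan": [{"claw": 1,"tx": -0.03,"ty": -0.019,"tz": 0.008},{"claw": 1,"tx": -0.03,"ty": -0.019,"tz": 0.008},{"claw": 1,"tx": -0.03,"ty": -0.019,"tz": 0.008},{"claw": 1,"tx": -0.03,"ty": -0.019,"tz": 0.008},{"claw": 1,"tx": -0.03,"ty": -0.019,"tz": 0.008},{"claw": 1,"tx": -0.03,"ty": -0.019,"tz": 0.008},{"claw": 1,"tx": -0.03,"ty": -0.019,"tz": 0.008},{"claw": 1,"tx": -0.03,"ty": -0.019,"tz": 0.008},{"claw": 1,"tx": -0.03,"ty": -0.019,"tz": 0.008},{"claw": 1,"tx": -0.03,"ty": -0.019,"tz": 0.008}]}}

```text
invalid input at $.plan[0]: expected keys claw, tx, ty, tz, ax, ay, az
```

```bash
python3 -c "
from h import *
go('A',.115)"
```

```text
t 0.2 tip [0.2407 0.6303 0.2311] zaxis [-0.    -0.001 -1.   ] F [0.16 0.05 0.3 ] shift mm [-358.6 -232.7  116.4]
```

>>> {"api": "arm_command", "payload": {"plan": [{"claw": 1,"tx": -0.03,"ty": -0.019,"tz": 0.008,"ax": 0,"ay": 0,"az": 0},{"claw": 1,"tx": -0.03,"ty": -0.019,"tz": 0.008,"ax": 0,"ay": 0,"az": 0},{"claw": 1,"tx": -0.03,"ty": -0.019,"tz": 0.008,"ax": 0,"ay": 0,"az": 0},{"claw": 1,"tx": -0.03,"ty": -0.019,"tz": 0.008,"ax": 0,"ay": 0,"az": 0},{"claw": 1,"tx": -0.03,"ty": -0.019,"tz": 0.008,"ax": 0,"ay": 0,"az": 0},{"claw": 1,"tx": -0.03,"ty": -0.019,"tz": 0.008,"ax": 0,"ay": 0,"az": 0},{"claw": 1,"tx": -0.03,"ty": -0.019,"tz": 0.008,"ax": 0,"ay": 0,"az": 0},{"claw": 1,"tx": -0.03,"ty": -0.019,"tz": 0.008,"ax": 0,"ay": 0,"az": 0},{"claw": 1,"tx": -0.03,"ty": -0.019,"tz": 0.008,"ax": 0,"ay": 0,"az": 0},{"claw": 1,"tx": -0.03,"ty": -0.019,"tz": 0.008,"ax": 0,"ay": 0,"az": 0}]}}

```text
clock: 1.03
tcp_pos: [0.454, 0.3445, 0.3244]
orientation: [-0.57, -3.09, -0.0]
contact_force: [0.1, -0.1, -0.0]
grip_width: -0.0001
gripper_force: 0.0
```

```bash
python3 -c "
from h import *
go('A',.115)"
```

```text
t 1.0333 tip [0.454  0.3445 0.1514] zaxis [ 0.  0. -1.] F [ 0.07 -0.06 -0.03] shift mm [-57.4 -42.   36.4]
```

>>> {"api": "arm_command", "payload": {"plan": [{"claw": 1,"tx": -0.0144,"ty": -0.0105,"tz": 0.009,"ax": 0,"ay": 0,"az": 0},{"claw": 1,"tx": -0.0144,"ty": -0.0105,"tz": 0.009,"ax": 0,"ay": 0,"az": 0},{"claw": 1,"tx": -0.0144,"ty": -0.0105,"tz": 0.009,"ax": 0,"ay": 0,"az": 0},{"claw": 1,"tx": -0.0144,"ty": -0.0105,"tz": 0.009,"ax": 0,"ay": 0,"az": 0},{"claw": 1,"tx": 0,"ty": 0,"tz": 0.003,"ax": 0,"ay": 0,"az": 0},{"claw": 1,"tx": 0,"ty": 0,"tz": 0.003,"ax": 0,"ay": 0,"az": 0},{"claw": 1,"tx": 0,"ty": 0,"tz": 0.003,"ax": 0,"ay": 0,"az": 0},{"claw": 1,"tx": 0,"ty": 0,"tz": 0.003,"ax": 0,"ay": 0,"az": 0},{"claw": 1,"tx": 0,"ty": 0,"tz": 0.002,"ax": 0,"ay": 0,"az": 0},{"claw": 1,"tx": 0,"ty": 0,"tz": 0,"ax": 0,"ay": 0,"az": 0}]}}

```text
clock: 1.87
tcp_pos: [0.4915, 0.2871, 0.2744]
orientation: [-0.567, -3.089, -0.0]
contact_force: [0.1, 0.4, 0.4]
grip_width: 0.0001
gripper_force: 0.0
```

```bash
python3 -c "
from h import *
go('A',.097)
im=r.grab_frame('wrist');cv2.imwrite('pics/w1.png',im[...,::-1])"
```

```text
t 1.8667 tip [0.4914 0.2872 0.1014] zaxis [-0.  0. -1.] F [0.13 0.35 0.44] shift mm [-1.9 -1.7  4.4]
```

View pics/w1.png

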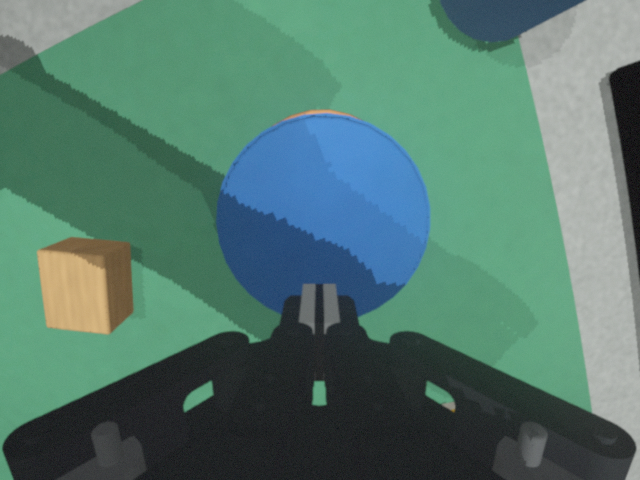

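The wrist view shows the closed fingertips over the near edge of lid A at about (318,300), with the lid's centre at (323,215). I'll creep down.

>>> {"api": "arm_command", "payload": {"plan": [{"claw": 1,"tx": 0,"ty": 0,"tz": 0.0005,"ax": 0,"ay": 0,"az": 0},{"claw": 1,"tx": 0,"ty": 0,"tz": 0.0005,"ax": 0,"ay": 0,"az": 0},{"claw": 1,"tx": 0,"ty": 0,"tz": 0.0005,"ax": 0,"ay": 0,"az": 0},{"claw": 1,"tx": 0,"ty": 0,"tz": 0.0005,"ax": 0,"ay": 0,"az": 0},{"claw": 1,"tx": 0,"ty": 0,"tz": 0.0005,"ax": 0,"ay": 0,"az": 0},{"claw": 1,"tx": 0,"ty": 0,"tz": 0.0005,"ax": 0,"ay": 0,"az": 0},{"claw": 1,"tx": 0,"ty": 0,"tz": 0,"ax": 0,"ay": 0,"az": 0},{"claw": 1,"tx": 0,"ty": 0,"tz": 0,"ax": 0,"ay": 0,"az": 0},{"claw": 1,"tx": 0,"ty": 0,"tz": 0,"ax": 0,"ay": 0,"az": 0},{"claw": 1,"tx": 0,"ty": 0,"tz": 0,"ax": 0,"ay": 0,"az": 0}]}}

```text
clock: 2.75
tcp_pos: [0.4921, 0.2863, 0.2717]
orientation: [0.57, 3.089, 0.0]
contact_force: [-0.0, -0.1, 0.2]
grip_width: -0.0001
gripper_force: 0.0
```

```bash
python3 -c "
from h import *
go('A',.097)"
```

```text
t 2.75 tip [0.4921 0.2863 0.0987] zaxis [ 0.  0. -1.] F [-0.05 -0.14  0.23] shift mm [-1.  -1.2  1.7]
```

>>> {"api": "arm_command", "payload": {"plan": [{"claw": 1,"tx": 0,"ty": 0,"tz": 0.0005,"ax": 0,"ay": 0,"az": 0},{"claw": 1,"tx": 0,"ty": 0,"tz": 0.0005,"ax": 0,"ay": 0,"az": 0},{"claw": 1,"tx": 0,"ty": 0,"tz": 0.0005,"ax": 0,"ay": 0,"az": 0},{"claw": 1,"tx": 0,"ty": 0,"tz": 0.0005,"ax": 0,"ay": 0,"az": 0},{"claw": 1,"tx": 0,"ty": 0,"tz": 0,"ax": 0,"ay": 0,"az": 0},{"claw": 1,"tx": 0,"ty": 0,"tz": 0,"ax": 0,"ay": 0,"az": 0},{"claw": 1,"tx": 0,"ty": 0,"tz": 0,"ax": 0,"ay": 0,"az": 0},{"claw": 1,"tx": 0,"ty": 0,"tz": 0,"ax": 0,"ay": 0,"az": 0},{"claw": 1,"tx": 0,"ty": 0,"tz": 0,"ax": 0,"ay": 0,"az": 0},{"claw": 1,"tx": 0,"ty": 0,"tz": 0,"ax": 0,"ay": 0,"az": 0}]}}

```text
clock: 3.58
tcp_pos: [0.4922, 0.2863, 0.2713]
orientation: [0.57, 3.089, 0.001]
contact_force: [-5.3, -3.0, 14.7]
grip_width: 0.0002
gripper_force: 7.3
```

Lid A gave 14.7 N after only 0.4 mm of motion, so it is firm (top at about 98.3 mm). Lid C is next.

>>> {"api": "arm_command", "payload": {"plan": [{"claw": 1,"tx": 0,"ty": 0,"tz": -0.03,"ax": 0,"ay": 0,"az": 0},{"claw": 1,"tx": -0.0334,"ty": -0.0209,"tz": 0,"ax": 0,"ay": 0,"az": 0},{"claw": 1,"tx": -0.0334,"ty": -0.0209,"tz": 0,"ax": 0,"ay": 0,"az": 0},{"claw": 1,"tx": -0.0334,"ty": -0.0209,"tz": 0,"ax": 0,"ay": 0,"az": 0},{"claw": 1,"tx": -0.0334,"ty": -0.0209,"tz": 0,"ax": 0,"ay": 0,"az": 0},{"claw": 1,"tx": -0.0334,"ty": -0.0209,"tz": 0,"ax": 0,"ay": 0,"az": 0},{"claw": 1,"tx": -0.0334,"ty": -0.0209,"tz": 0,"ax": 0,"ay": 0,"az": 0},{"claw": 1,"tx": -0.0334,"ty": -0.0209,"tz": 0.008,"ax": 0,"ay": 0,"az": 0},{"claw": 1,"tx": 0,"ty": 0,"tz": 0.008,"ax": 0,"ay": 0,"az": 0},{"claw": 1,"tx": 0,"ty": 0,"tz": 0.007,"ax": 0,"ay": 0,"az": 0}]}}

```text
clock: 4.42
tcp_pos: [0.6593, 0.0626, 0.276]
orientation: [0.578, 3.087, -0.002]
contact_force: [-0.2, 1.1, -0.6]
grip_width: -0.0001
gripper_force: 0.0
```

```bash
python3 -c "
from h import *
go('C',.1)
im=r.grab_frame('wrist');cv2.imwrite('pics/w2.png',im[...,::-1])
go('C',.1)"
```

```text
t 4.4167 tip [0.6594 0.0623 0.103 ] zaxis [ 0.    -0.002 -1.   ] F [-0.2   1.13 -0.55] shift mm [2.3 2.9 3. ]
t 4.4667 tip [0.6573 0.0651 0.1013] zaxis [-0.003 -0.001 -1.   ] F [-1.61  0.23 -1.39] shift mm [-0.6  1.2  1.3]
```

View pics/w2.png

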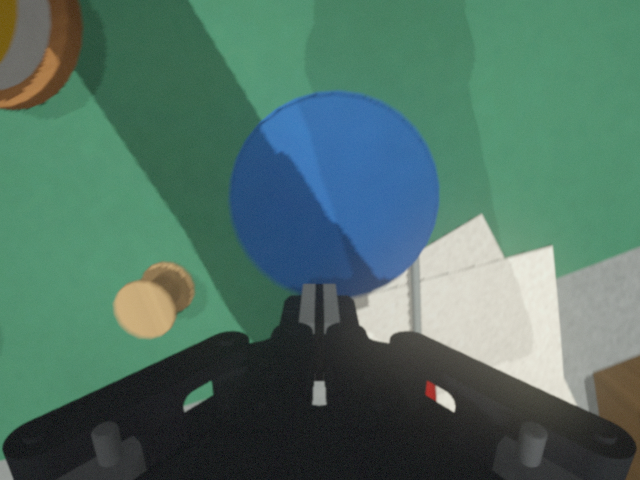

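The tip is near the edge of lid C (centre at about (335,195)), and the picture was taken while the arm was still settling. I'll fit the lid circle in a settled frame.

```bash
cat >> h.py <<'E'
def lidfit(z=.097):
    T=cam_T('wrist');m=r.camera_model('wrist');im=r.grab_frame('wrist')
    h=cv2.cvtColor(im,cv2.COLOR_RGB2HSV);k=cv2.inRange(h,(100,120,50),(125,255,255));k[300:]=0
    n,l,s,c=cv2.connectedComponentsWithStats(k);i=1+np.argmax(s[1:,4])
    pts=cv2.findContours((l==i).astype('uint8'),cv2.RETR_EXTERNAL,cv2.CHAIN_APPROX_NONE)[0][0][:,0].astype(float)
    pts=pts[pts[:,1]<270]
    K=np.array([[m['fx'],0,m['cx']],[0,m['fy'],m['cy']],[0,0,1]])
    u=cv2.undistortPoints(pts[:,None],K,np.array([m['k1'],0,0,0.]))[:,0]
    d=np.c_[u[:,0],-u[:,1],-np.ones(len(u))]@T[:3,:3].T
    P=T[:3,3]+d*((z-T[2,3])/d[:,2])[:,None]
    s=np.linalg.lstsq(np.c_[2*P[:,:2],np.ones(len(P))],(P[:,:2]**2).sum(1),rcond=None)[0]
    rad=np.sqrt(s[2]+s[0]**2+s[1]**2);print('fit',s[:2].round(4),'rad',rad.round(4),'res',np.abs(np.hypot(*(P[:,:2]-s[:2]).T)-rad).max().round(4))
E
python3 -c "
from h import *
lidfit()
go('C',.1)"
```

```text
fit [0.6216 0.0827] rad 0.043 res 0.0007
t 4.5167 tip [0.6568 0.0669 0.1019] zaxis [-0.003  0.    -1.   ] F [-0.03  0.13  0.22] shift mm [-1.7 -0.2  1.9]
```

>>> {"api": "arm_command", "payload": {"plan": [{"claw": 1,"tx": 0.003,"ty": 0.002,"tz": 0,"ax": 0,"ay": 0,"az": 0},{"claw": 1,"tx": 0,"ty": 0,"tz": 0.0005,"ax": 0,"ay": 0,"az": 0},{"claw": 1,"tx": 0,"ty": 0,"tz": 0.0005,"ax": 0,"ay": 0,"az": 0},{"claw": 1,"tx": 0,"ty": 0,"tz": 0.0005,"ax": 0,"ay": 0,"az": 0},{"claw": 1,"tx": 0,"ty": 0,"tz": 0.0005,"ax": 0,"ay": 0,"az": 0},{"claw": 1,"tx": 0,"ty": 0,"tz": 0.0003,"ax": 0,"ay": 0,"az": 0},{"claw": 1,"tx": 0,"ty": 0,"tz": 0,"ax": 0,"ay": 0,"az": 0},{"claw": 1,"tx": 0,"ty": 0,"tz": 0,"ax": 0,"ay": 0,"az": 0},{"claw": 1,"tx": 0,"ty": 0,"tz": 0,"ax": 0,"ay": 0,"az": 0},{"claw": 1,"tx": 0,"ty": 0,"tz": 0,"ax": 0,"ay": 0,"az": 0}]}}

```text
clock: 5.35
tcp_pos: [0.6563, 0.0691, 0.2744]
orientation: [0.57, 3.089, -0.0]
contact_force: [0.4, -0.2, 0.6]
grip_width: -0.0001
gripper_force: 0.0
```

>>> {"api": "arm_command", "payload": {"plan": [{"claw": 1,"tx": 0,"ty": 0,"tz": 0.0002,"ax": 0,"ay": 0,"az": 0},{"claw": 1,"tx": 0,"ty": 0,"tz": 0.0002,"ax": 0,"ay": 0,"az": 0},{"claw": 1,"tx": 0,"ty": 0,"tz": 0.0002,"ax": 0,"ay": 0,"az": 0},{"claw": 1,"tx": 0,"ty": 0,"tz": 0.0002,"ax": 0,"ay": 0,"az": 0},{"claw": 1,"tx": 0,"ty": 0,"tz": 0.0002,"ax": 0,"ay": 0,"az": 0},{"claw": 1,"tx": 0,"ty": 0,"tz": 0,"ax": 0,"ay": 0,"az": 0},{"claw": 1,"tx": 0,"ty": 0,"tz": 0,"ax": 0,"ay": 0,"az": 0},{"claw": 1,"tx": 0,"ty": 0,"tz": 0,"ax": 0,"ay": 0,"az": 0},{"claw": 1,"tx": 0,"ty": 0,"tz": 0,"ax": 0,"ay": 0,"az": 0},{"claw": 1,"tx": 0,"ty": 0,"tz": 0,"ax": 0,"ay": 0,"az": 0}]}}

```text
clock: 6.18
tcp_pos: [0.6562, 0.0691, 0.2734]
orientation: [0.57, 3.089, 0.0]
contact_force: [-0.2, -0.4, -0.0]
grip_width: 0.0
gripper_force: 0.0
```

>>> {"api": "arm_command", "payload": {"plan": [{"claw": 1,"tx": 0.002,"ty": 0,"tz": 0.0003,"ax": 0,"ay": 0,"az": 0},{"claw": 1,"tx": 0,"ty": 0,"tz": 0.0003,"ax": 0,"ay": 0,"az": 0},{"claw": 1,"tx": 0,"ty": 0,"tz": 0.0003,"ax": 0,"ay": 0,"az": 0},{"claw": 1,"tx": 0,"ty": 0,"tz": 0.0003,"ax": 0,"ay": 0,"az": 0},{"claw": 1,"tx": 0,"ty": 0,"tz": 0.0003,"ax": 0,"ay": 0,"az": 0},{"claw": 1,"tx": 0,"ty": 0,"tz": 0,"ax": 0,"ay": 0,"az": 0},{"claw": 1,"tx": 0,"ty": 0,"tz": 0,"ax": 0,"ay": 0,"az": 0},{"claw": 1,"tx": 0,"ty": 0,"tz": 0,"ax": 0,"ay": 0,"az": 0},{"claw": 1,"tx": 0,"ty": 0,"tz": 0,"ax": 0,"ay": 0,"az": 0},{"claw": 1,"tx": 0,"ty": 0,"tz": 0,"ax": 0,"ay": 0,"az": 0}]}}

```text
clock: 7.02
tcp_pos: [0.6544, 0.0698, 0.2719]
orientation: [-0.57, -3.089, -0.0]
contact_force: [-0.4, -0.4, -0.3]
grip_width: 0.0001
gripper_force: 0.0
```

>>> {"api": "arm_command", "payload": {"plan": [{"claw": 1,"tx": 0,"ty": 0,"tz": 0.0002,"ax": 0,"ay": 0,"az": 0},{"claw": 1,"tx": 0,"ty": 0,"tz": 0.0002,"ax": 0,"ay": 0,"az": 0},{"claw": 1,"tx": 0,"ty": 0,"tz": 0.0002,"ax": 0,"ay": 0,"az": 0},{"claw": 1,"tx": 0,"ty": 0,"tz": 0.0002,"ax": 0,"ay": 0,"az": 0},{"claw": 1,"tx": 0,"ty": 0,"tz": 0,"ax": 0,"ay": 0,"az": 0},{"claw": 1,"tx": 0,"ty": 0,"tz": 0,"ax": 0,"ay": 0,"az": 0},{"claw": 1,"tx": 0,"ty": 0,"tz": 0,"ax": 0,"ay": 0,"az": 0},{"claw": 1,"tx": 0,"ty": 0,"tz": 0,"ax": 0,"ay": 0,"az": 0},{"claw": 1,"tx": 0,"ty": 0,"tz": 0,"ax": 0,"ay": 0,"az": 0},{"claw": 1,"tx": 0,"ty": 0,"tz": 0,"ax": 0,"ay": 0,"az": 0}]}}

```text
clock: 7.85
tcp_pos: [0.6544, 0.0699, 0.2711]
orientation: [-0.57, -3.089, -0.0]
contact_force: [-0.1, 0.0, -0.2]
grip_width: 0.0005
gripper_force: 0.0
```

>>> {"api": "arm_command", "payload": {"plan": [{"claw": 1,"tx": 0,"ty": 0,"tz": 0.0003,"ax": 0,"ay": 0,"az": 0},{"claw": 1,"tx": 0,"ty": 0,"tz": 0.0003,"ax": 0,"ay": 0,"az": 0},{"claw": 1,"tx": 0,"ty": 0,"tz": 0.0002,"ax": 0,"ay": 0,"az": 0},{"claw": 1,"tx": 0,"ty": 0,"tz": 0.0002,"ax": 0,"ay": 0,"az": 0},{"claw": 1,"tx": 0,"ty": 0,"tz": 0,"ax": 0,"ay": 0,"az": 0},{"claw": 1,"tx": 0,"ty": 0,"tz": 0,"ax": 0,"ay": 0,"az": 0},{"claw": 1,"tx": 0,"ty": 0,"tz": 0,"ax": 0,"ay": 0,"az": 0},{"claw": 1,"tx": 0,"ty": 0,"tz": 0,"ax": 0,"ay": 0,"az": 0},{"claw": 1,"tx": 0,"ty": 0,"tz": 0,"ax": 0,"ay": 0,"az": 0},{"claw": 1,"tx": 0,"ty": 0,"tz": 0,"ax": 0,"ay": 0,"az": 0}]}}

```text
clock: 8.68
tcp_pos: [0.6544, 0.0699, 0.2701]
orientation: [0.57, 3.089, 0.0]
contact_force: [0.7, -0.4, 0.7]
grip_width: -0.0003
gripper_force: 0.0
```

>>> {"api": "arm_command", "payload": {"plan": [{"claw": 1,"tx": 0,"ty": 0,"tz": 0.0002,"ax": 0,"ay": 0,"az": 0},{"claw": 1,"tx": 0,"ty": 0,"tz": 0.0002,"ax": 0,"ay": 0,"az": 0},{"claw": 1,"tx": 0,"ty": 0,"tz": 0.0002,"ax": 0,"ay": 0,"az": 0},{"claw": 1,"tx": 0,"ty": 0,"tz": 0,"ax": 0,"ay": 0,"az": 0},{"claw": 1,"tx": 0,"ty": 0,"tz": 0,"ax": 0,"ay": 0,"az": 0},{"claw": 1,"tx": 0,"ty": 0,"tz": 0,"ax": 0,"ay": 0,"az": 0},{"claw": 1,"tx": 0,"ty": 0,"tz": 0,"ax": 0,"ay": 0,"az": 0},{"claw": 1,"tx": 0,"ty": 0,"tz": 0,"ax": 0,"ay": 0,"az": 0},{"claw": 1,"tx": 0,"ty": 0,"tz": 0,"ax": 0,"ay": 0,"az": 0},{"claw": 1,"tx": 0,"ty": 0,"tz": 0,"ax": 0,"ay": 0,"az": 0}]}}

```text
clock: 9.52
tcp_pos: [0.6544, 0.0698, 0.2695]
orientation: [-0.57, -3.089, -0.0]
contact_force: [0.1, -0.0, -0.2]
grip_width: 0.0002
gripper_force: 0.0
```

>>> {"api": "arm_command", "payload": {"plan": [{"claw": 1,"tx": 0,"ty": 0,"tz": 0.0003,"ax": 0,"ay": 0,"az": 0},{"claw": 1,"tx": 0,"ty": 0,"tz": 0.0003,"ax": 0,"ay": 0,"az": 0},{"claw": 1,"tx": 0,"ty": 0,"tz": 0.0002,"ax": 0,"ay": 0,"az": 0},{"claw": 1,"tx": 0,"ty": 0,"tz": 0.0002,"ax": 0,"ay": 0,"az": 0},{"claw": 1,"tx": 0,"ty": 0,"tz": 0,"ax": 0,"ay": 0,"az": 0},{"claw": 1,"tx": 0,"ty": 0,"tz": 0,"ax": 0,"ay": 0,"az": 0},{"claw": 1,"tx": 0,"ty": 0,"tz": 0,"ax": 0,"ay": 0,"az": 0},{"claw": 1,"tx": 0,"ty": 0,"tz": 0,"ax": 0,"ay": 0,"az": 0},{"claw": 1,"tx": 0,"ty": 0,"tz": 0,"ax": 0,"ay": 0,"az": 0},{"claw": 1,"tx": 0,"ty": 0,"tz": 0,"ax": 0,"ay": 0,"az": 0}]}}

```text
clock: 10.35
tcp_pos: [0.6544, 0.0699, 0.2688]
orientation: [0.57, 3.089, 0.0]
contact_force: [-2.1, 0.4, 5.1]
grip_width: 0.0002
gripper_force: 2.7
```

```bash
python3 -c "
from h import *
go('C',.097)
im=r.grab_frame('wrist');cv2.imwrite('pics/w3.png',im[...,::-1])
go('C',.097);lidfit();lidfit(.094)"
```

```text
t 10.35 tip [0.6544 0.0699 0.0958] zaxis [ 0.  0. -1.] F [-2.15  0.43  5.15] shift mm [-5.1 -2.2 -1.2]
t 10.4 tip [0.6544 0.0698 0.0958] zaxis [ 0.  0. -1.] F [-1.96 -1.12  5.4 ] shift mm [-5.  -2.1 -1.2]
fit [0.622  0.0822] rad 0.043 res 0.0008
fit [0.6226 0.082 ] rad 0.0439 res 0.0009
```

View pics/w3.png

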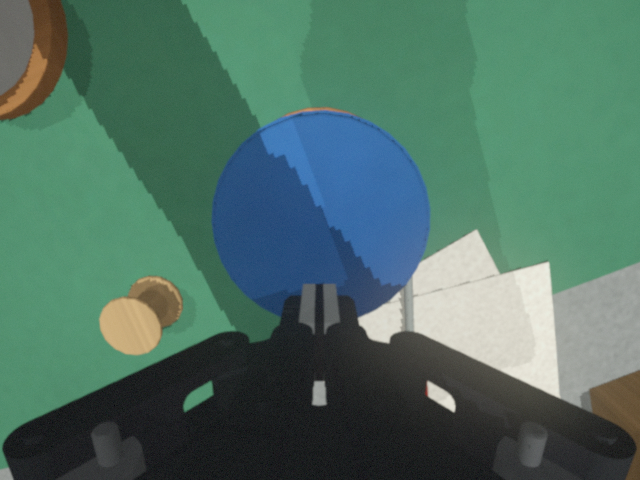

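At lid C the force rose to 5 N within under 0.7 mm of travel and the picture shows no tilt, so it is firm. Lid B is next.

>>> {"api": "arm_command", "payload": {"plan": [{"claw": 1,"tx": 0,"ty": 0,"tz": -0.03,"ax": 0,"ay": 0,"az": 0},{"claw": 1,"tx": 0.0171,"ty": -0.0347,"tz": 0,"ax": 0,"ay": 0,"az": 0},{"claw": 1,"tx": 0.0171,"ty": -0.0347,"tz": 0,"ax": 0,"ay": 0,"az": 0},{"claw": 1,"tx": 0.0171,"ty": -0.0347,"tz": 0,"ax": 0,"ay": 0,"az": 0},{"claw": 1,"tx": 0.0171,"ty": -0.0347,"tz": 0,"ax": 0,"ay": 0,"az": 0},{"claw": 1,"tx": 0.0171,"ty": -0.0347,"tz": 0,"ax": 0,"ay": 0,"az": 0},{"claw": 1,"tx": 0.0171,"ty": -0.0347,"tz": 0.01,"ax": 0,"ay": 0,"az": 0},{"claw": 1,"tx": 0,"ty": 0,"tz": 0.01,"ax": 0,"ay": 0,"az": 0},{"claw": 1,"tx": 0,"ty": 0,"tz": 0.003,"ax": 0,"ay": 0,"az": 0},{"claw": 1,"tx": 0,"ty": 0,"tz": 0.001,"ax": 0,"ay": 0,"az": 0}]}}

```text
clock: 11.33
tcp_pos: [0.4844, -0.0878, 0.274]
orientation: [-0.57, -3.089, -0.0]
contact_force: [0.3, 0.1, -0.3]
grip_width: -0.0
gripper_force: 0.0
```

```bash
python3 -c "
from h import *
go('B',.1)
lidfit();lidfit();go('B',.1)"
```

```text
t 11.3333 tip [ 0.4844 -0.0877  0.101 ] zaxis [-0.  0. -1.] F [ 0.28  0.09 -0.29] shift mm [-0.5 -0.6  1. ]
fit [ 0.4516 -0.0752] rad 0.0438 res 0.0006
fit [ 0.4515 -0.0753] rad 0.0438 res 0.0006
t 11.4333 tip [ 0.4855 -0.087   0.1015] zaxis [ 0.001  0.    -1.   ] F [1.37 0.07 0.04] shift mm [ 0.3 -1.6  1.5]
```

>>> {"api": "arm_command", "payload": {"plan": [{"claw": 1,"tx": 0,"ty": 0,"tz": 0.0003,"ax": 0,"ay": 0,"az": 0},{"claw": 1,"tx": 0,"ty": 0,"tz": 0.0003,"ax": 0,"ay": 0,"az": 0},{"claw": 1,"tx": 0,"ty": 0,"tz": 0.0003,"ax": 0,"ay": 0,"az": 0},{"claw": 1,"tx": 0,"ty": 0,"tz": 0.0003,"ax": 0,"ay": 0,"az": 0},{"claw": 1,"tx": 0,"ty": 0,"tz": 0.0003,"ax": 0,"ay": 0,"az": 0},{"claw": 1,"tx": 0,"ty": 0,"tz": 0,"ax": 0,"ay": 0,"az": 0},{"claw": 1,"tx": 0,"ty": 0,"tz": 0,"ax": 0,"ay": 0,"az": 0},{"claw": 1,"tx": 0,"ty": 0,"tz": 0,"ax": 0,"ay": 0,"az": 0},{"claw": 1,"tx": 0,"ty": 0,"tz": 0,"ax": 0,"ay": 0,"az": 0},{"claw": 1,"tx": 0,"ty": 0,"tz": 0,"ax": 0,"ay": 0,"az": 0}]}}

```text
clock: 12.27
tcp_pos: [0.4842, -0.0881, 0.273]
orientation: [-0.57, -3.089, -0.0]
contact_force: [0.1, -1.3, -0.8]
grip_width: -0.0
gripper_force: 0.0
```

>>> {"api": "arm_command", "payload": {"plan": [{"claw": 1,"tx": 0,"ty": 0,"tz": 0.0002,"ax": 0,"ay": 0,"az": 0},{"claw": 1,"tx": 0,"ty": 0,"tz": 0.0002,"ax": 0,"ay": 0,"az": 0},{"claw": 1,"tx": 0,"ty": 0,"tz": 0.0002,"ax": 0,"ay": 0,"az": 0},{"claw": 1,"tx": 0,"ty": 0,"tz": 0.0002,"ax": 0,"ay": 0,"az": 0},{"claw": 1,"tx": 0,"ty": 0,"tz": 0,"ax": 0,"ay": 0,"az": 0},{"claw": 1,"tx": 0,"ty": 0,"tz": 0,"ax": 0,"ay": 0,"az": 0},{"claw": 1,"tx": 0,"ty": 0,"tz": 0,"ax": 0,"ay": 0,"az": 0},{"claw": 1,"tx": 0,"ty": 0,"tz": 0,"ax": 0,"ay": 0,"az": 0},{"claw": 1,"tx": 0,"ty": 0,"tz": 0,"ax": 0,"ay": 0,"az": 0},{"claw": 1,"tx": 0,"ty": 0,"tz": 0,"ax": 0,"ay": 0,"az": 0}]}}

```text
clock: 13.1
tcp_pos: [0.4842, -0.0881, 0.2722]
orientation: [-0.57, -3.089, -0.0]
contact_force: [0.1, 0.6, -0.3]
grip_width: 0.0
gripper_force: 0.0
```

Tip at 99.2 mm with no contact yet, so I continue.

>>> {"api": "arm_command", "payload": {"plan": [{"claw": 1,"tx": 0,"ty": 0,"tz": 0.0002,"ax": 0,"ay": 0,"az": 0},{"claw": 1,"tx": 0,"ty": 0,"tz": 0.0002,"ax": 0,"ay": 0,"az": 0},{"claw": 1,"tx": 0,"ty": 0,"tz": 0.0002,"ax": 0,"ay": 0,"az": 0},{"claw": 1,"tx": 0,"ty": 0,"tz": 0.0002,"ax": 0,"ay": 0,"az": 0},{"claw": 1,"tx": 0,"ty": 0,"tz": 0,"ax": 0,"ay": 0,"az": 0},{"claw": 1,"tx": 0,"ty": 0,"tz": 0,"ax": 0,"ay": 0,"az": 0},{"claw": 1,"tx": 0,"ty": 0,"tz": 0,"ax": 0,"ay": 0,"az": 0},{"claw": 1,"tx": 0,"ty": 0,"tz": 0,"ax": 0,"ay": 0,"az": 0},{"claw": 1,"tx": 0,"ty": 0,"tz": 0,"ax": 0,"ay": 0,"az": 0},{"claw": 1,"tx": 0,"ty": 0,"tz": 0,"ax": 0,"ay": 0,"az": 0}]}}

```text
clock: 13.93
tcp_pos: [0.4842, -0.088, 0.2714]
orientation: [-0.57, -3.089, -0.0]
contact_force: [-0.5, 0.4, 0.0]
grip_width: -0.0002
gripper_force: 0.0
```

>>> {"api": "arm_command", "payload": {"plan": [{"claw": 1,"tx": 0,"ty": 0,"tz": 0.0002,"ax": 0,"ay": 0,"az": 0},{"claw": 1,"tx": 0,"ty": 0,"tz": 0.0002,"ax": 0,"ay": 0,"az": 0},{"claw": 1,"tx": 0,"ty": 0,"tz": 0.0002,"ax": 0,"ay": 0,"az": 0},{"claw": 1,"tx": 0,"ty": 0,"tz": 0,"ax": 0,"ay": 0,"az": 0},{"claw": 1,"tx": 0,"ty": 0,"tz": 0,"ax": 0,"ay": 0,"az": 0},{"claw": 1,"tx": 0,"ty": 0,"tz": 0,"ax": 0,"ay": 0,"az": 0},{"claw": 1,"tx": 0,"ty": 0,"tz": 0,"ax": 0,"ay": 0,"az": 0},{"claw": 1,"tx": 0,"ty": 0,"tz": 0,"ax": 0,"ay": 0,"az": 0},{"claw": 1,"tx": 0,"ty": 0,"tz": 0,"ax": 0,"ay": 0,"az": 0},{"claw": 1,"tx": 0,"ty": 0,"tz": 0,"ax": 0,"ay": 0,"az": 0}]}}

```text
clock: 14.77
tcp_pos: [0.4843, -0.0881, 0.2712]
orientation: [0.57, 3.089, 0.0]
contact_force: [-1.3, -0.4, 6.3]
grip_width: 0.0001
gripper_force: 2.9
```

Lid B is firm: 6 N with only 0.2 mm of motion. Now lid D.

>>> {"api": "arm_command", "payload": {"plan": [{"claw": 1,"tx": 0,"ty": 0,"tz": -0.03,"ax": 0,"ay": 0,"az": 0},{"claw": 1,"tx": -0.0332,"ty": -0.0206,"tz": 0,"ax": 0,"ay": 0,"az": 0},{"claw": 1,"tx": -0.0332,"ty": -0.0206,"tz": 0,"ax": 0,"ay": 0,"az": 0},{"claw": 1,"tx": -0.0332,"ty": -0.0206,"tz": 0,"ax": 0,"ay": 0,"az": 0},{"claw": 1,"tx": -0.0332,"ty": -0.0206,"tz": 0,"ax": 0,"ay": 0,"az": 0},{"claw": 1,"tx": -0.0332,"ty": -0.0206,"tz": 0,"ax": 0,"ay": 0,"az": 0},{"claw": 1,"tx": -0.0332,"ty": -0.0206,"tz": 0.01,"ax": 0,"ay": 0,"az": 0},{"claw": 1,"tx": 0,"ty": 0,"tz": 0.01,"ax": 0,"ay": 0,"az": 0},{"claw": 1,"tx": 0,"ty": 0,"tz": 0.004,"ax": 0,"ay": 0,"az": 0},{"claw": 1,"tx": 0,"ty": 0,"tz": 0.001,"ax": 0,"ay": 0,"az": 0}]}}

```text
clock: 15.6
tcp_pos: [0.6255, -0.2739, 0.2739]
orientation: [-0.569, -3.086, -0.002]
contact_force: [-0.6, 1.1, -0.3]
grip_width: 0.0002
gripper_force: 0.0
```

```bash
python3 -c "
from h import *
lidfit();lidfit();go('D',.1)"
```

```text
fit [ 0.5957 -0.26  ] rad 0.0439 res 0.0004
fit [ 0.5958 -0.2601] rad 0.044 res 0.0004
t 15.7 tip [ 0.6257 -0.2729  0.1024] zaxis [-0.001  0.001 -1.   ] F [-0.41  0.39  1.7 ] shift mm [-2.1 -0.9  2.4]
```

>>> {"api": "arm_command", "payload": {"plan": [{"claw": 1,"tx": -0.002,"ty": 0,"tz": 0.0003,"ax": 0,"ay": 0,"az": 0},{"claw": 1,"tx": 0,"ty": 0,"tz": 0.0005,"ax": 0,"ay": 0,"az": 0},{"claw": 1,"tx": 0,"ty": 0,"tz": 0.0005,"ax": 0,"ay": 0,"az": 0},{"claw": 1,"tx": 0,"ty": 0,"tz": 0.0005,"ax": 0,"ay": 0,"az": 0},{"claw": 1,"tx": 0,"ty": 0,"tz": 0.0005,"ax": 0,"ay": 0,"az": 0},{"claw": 1,"tx": 0,"ty": 0,"tz": 0.0002,"ax": 0,"ay": 0,"az": 0},{"claw": 1,"tx": 0,"ty": 0,"tz": 0,"ax": 0,"ay": 0,"az": 0},{"claw": 1,"tx": 0,"ty": 0,"tz": 0,"ax": 0,"ay": 0,"az": 0},{"claw": 1,"tx": 0,"ty": 0,"tz": 0,"ax": 0,"ay": 0,"az": 0},{"claw": 1,"tx": 0,"ty": 0,"tz": 0,"ax": 0,"ay": 0,"az": 0}]}}

```text
clock: 16.53
tcp_pos: [0.6281, -0.2753, 0.2732]
orientation: [-0.57, -3.089, 0.0]
contact_force: [-0.0, 0.3, -0.0]
grip_width: -0.0
gripper_force: 0.0
```

>>> {"api": "arm_command", "payload": {"plan": [{"claw": 1,"tx": 0,"ty": 0,"tz": 0.0002,"ax": 0,"ay": 0,"az": 0},{"claw": 1,"tx": 0,"ty": 0,"tz": 0.0002,"ax": 0,"ay": 0,"az": 0},{"claw": 1,"tx": 0,"ty": 0,"tz": 0.0002,"ax": 0,"ay": 0,"az": 0},{"claw": 1,"tx": 0,"ty": 0,"tz": 0.0002,"ax": 0,"ay": 0,"az": 0},{"claw": 1,"tx": 0,"ty": 0,"tz": 0,"ax": 0,"ay": 0,"az": 0},{"claw": 1,"tx": 0,"ty": 0,"tz": 0,"ax": 0,"ay": 0,"az": 0},{"claw": 1,"tx": 0,"ty": 0,"tz": 0,"ax": 0,"ay": 0,"az": 0},{"claw": 1,"tx": 0,"ty": 0,"tz": 0,"ax": 0,"ay": 0,"az": 0},{"claw": 1,"tx": 0,"ty": 0,"tz": 0,"ax": 0,"ay": 0,"az": 0},{"claw": 1,"tx": 0,"ty": 0,"tz": 0,"ax": 0,"ay": 0,"az": 0}]}}

```text
clock: 17.37
tcp_pos: [0.6281, -0.2753, 0.2725]
orientation: [0.57, 3.089, -0.0]
contact_force: [0.2, -0.3, -0.4]
grip_width: -0.0001
gripper_force: 0.0
```

>>> {"api": "arm_command", "payload": {"plan": [{"claw": 1,"tx": 0,"ty": 0,"tz": 0.0003,"ax": 0,"ay": 0,"az": 0},{"claw": 1,"tx": 0,"ty": 0,"tz": 0.0003,"ax": 0,"ay": 0,"az": 0},{"claw": 1,"tx": 0,"ty": 0,"tz": 0.0002,"ax": 0,"ay": 0,"az": 0},{"claw": 1,"tx": 0,"ty": 0,"tz": 0.0002,"ax": 0,"ay": 0,"az": 0},{"claw": 1,"tx": 0,"ty": 0,"tz": 0,"ax": 0,"ay": 0,"az": 0},{"claw": 1,"tx": 0,"ty": 0,"tz": 0,"ax": 0,"ay": 0,"az": 0},{"claw": 1,"tx": 0,"ty": 0,"tz": 0,"ax": 0,"ay": 0,"az": 0},{"claw": 1,"tx": 0,"ty": 0,"tz": 0,"ax": 0,"ay": 0,"az": 0},{"claw": 1,"tx": 0,"ty": 0,"tz": 0,"ax": 0,"ay": 0,"az": 0},{"claw": 1,"tx": 0,"ty": 0,"tz": 0,"ax": 0,"ay": 0,"az": 0}]}}

```text
clock: 18.2
tcp_pos: [0.6281, -0.2753, 0.2715]
orientation: [0.57, 3.089, -0.0]
contact_force: [0.6, 1.0, 0.2]
grip_width: -0.0001
gripper_force: 0.3
```

>>> {"api": "arm_command", "payload": {"plan": [{"claw": 1,"tx": 0,"ty": 0,"tz": 0.0002,"ax": 0,"ay": 0,"az": 0},{"claw": 1,"tx": 0,"ty": 0,"tz": 0.0002,"ax": 0,"ay": 0,"az": 0},{"claw": 1,"tx": 0,"ty": 0,"tz": 0.0002,"ax": 0,"ay": 0,"az": 0},{"claw": 1,"tx": 0,"ty": 0,"tz": 0,"ax": 0,"ay": 0,"az": 0},{"claw": 1,"tx": 0,"ty": 0,"tz": 0,"ax": 0,"ay": 0,"az": 0},{"claw": 1,"tx": 0,"ty": 0,"tz": 0,"ax": 0,"ay": 0,"az": 0},{"claw": 1,"tx": 0,"ty": 0,"tz": 0,"ax": 0,"ay": 0,"az": 0},{"claw": 1,"tx": 0,"ty": 0,"tz": 0,"ax": 0,"ay": 0,"az": 0},{"claw": 1,"tx": 0,"ty": 0,"tz": 0,"ax": 0,"ay": 0,"az": 0},{"claw": 1,"tx": 0,"ty": 0,"tz": 0,"ax": 0,"ay": 0,"az": 0}]}}

```text
clock: 19.03
tcp_pos: [0.6281, -0.2753, 0.2709]
orientation: [-0.57, -3.089, -0.0]
contact_force: [0.9, 0.2, 0.3]
grip_width: -0.0002
gripper_force: 0.3
```

Contact shows (pad 0.3 N) and lid D keeps giving. I go 1.5 mm further to confirm the rocking.

>>> {"api": "arm_command", "payload": {"plan": [{"claw": 1,"tx": 0,"ty": 0,"tz": 0.0003,"ax": 0,"ay": 0,"az": 0},{"claw": 1,"tx": 0,"ty": 0,"tz": 0.0003,"ax": 0,"ay": 0,"az": 0},{"claw": 1,"tx": 0,"ty": 0,"tz": 0.0003,"ax": 0,"ay": 0,"az": 0},{"claw": 1,"tx": 0,"ty": 0,"tz": 0.0003,"ax": 0,"ay": 0,"az": 0},{"claw": 1,"tx": 0,"ty": 0,"tz": 0.0003,"ax": 0,"ay": 0,"az": 0},{"claw": 1,"tx": 0,"ty": 0,"tz": 0,"ax": 0,"ay": 0,"az": 0},{"claw": 1,"tx": 0,"ty": 0,"tz": 0,"ax": 0,"ay": 0,"az": 0},{"claw": 1,"tx": 0,"ty": 0,"tz": 0,"ax": 0,"ay": 0,"az": 0},{"claw": 1,"tx": 0,"ty": 0,"tz": 0,"ax": 0,"ay": 0,"az": 0},{"claw": 1,"tx": 0,"ty": 0,"tz": 0,"ax": 0,"ay": 0,"az": 0}]}}

```text
clock: 19.87
tcp_pos: [0.6281, -0.2753, 0.2694]
orientation: [0.57, 3.089, -0.0]
contact_force: [0.4, -0.1, 1.2]
grip_width: -0.0
gripper_force: 0.6
```

```bash
python3 -c "
from h import *
im=r.grab_frame('wrist');cv2.imwrite('pics/w4.png',im[...,::-1])
lidfit();go('D',.1)"
```

```text
fit [ 0.597  -0.2607] rad 0.044 res 0.0007
t 19.9667 tip [ 0.6281 -0.2753  0.0964] zaxis [ 0. -0. -1.] F [ 1.66 -0.09  0.8 ] shift mm [ 1.   0.5 -3.6]
```

View pics/w4.png

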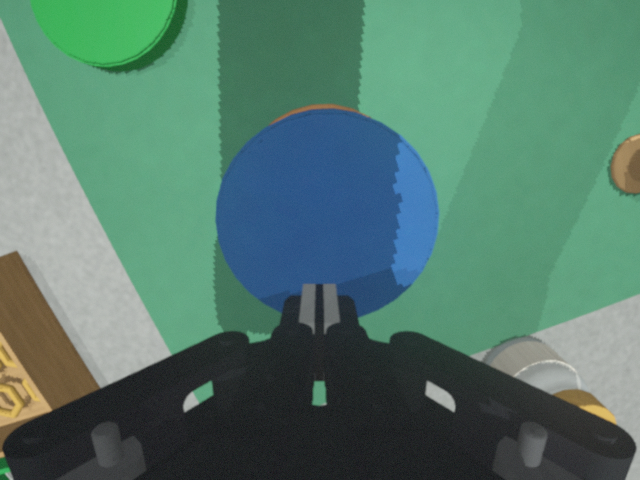

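Lid D has tipped more than 2 mm under about 1 N: it rocks. In the view the near edge under the tip at (318,300) is dipped and darker. I press 1 mm more, lift off, and move to its middle.

>>> {"api": "arm_command", "payload": {"plan": [{"claw": 1,"tx": 0,"ty": 0,"tz": 0.0005,"ax": 0,"ay": 0,"az": 0},{"claw": 1,"tx": 0,"ty": 0,"tz": 0.0005,"ax": 0,"ay": 0,"az": 0},{"claw": 1,"tx": 0,"ty": 0,"tz": 0,"ax": 0,"ay": 0,"az": 0},{"claw": 1,"tx": 0,"ty": 0,"tz": -0.004,"ax": 0,"ay": 0,"az": 0},{"claw": 1,"tx": 0,"ty": 0,"tz": -0.01,"ax": 0,"ay": 0,"az": 0},{"claw": 1,"tx": 0.0178,"ty": 0.0013,"tz": 0,"ax": 0,"ay": 0,"az": 0},{"claw": 1,"tx": 0.0178,"ty": 0.0013,"tz": 0,"ax": 0,"ay": 0,"az": 0},{"claw": 1,"tx": 0,"ty": 0,"tz": 0.004,"ax": 0,"ay": 0,"az": 0},{"claw": 1,"tx": 0,"ty": 0,"tz": 0.004,"ax": 0,"ay": 0,"az": 0},{"claw": 1,"tx": 0,"ty": 0,"tz": 0,"ax": 0,"ay": 0,"az": 0}]}}

```text
clock: 20.8
tcp_pos: [0.5957, -0.2601, 0.2739]
orientation: [-0.57, -3.089, -0.0]
contact_force: [0.6, 0.3, -0.0]
grip_width: -0.0
gripper_force: 0.0
```

```bash
python3 -c "
from h import *
im=r.grab_frame('wrist');cv2.imwrite('pics/w5.png',im[...,::-1])
lidfit(.0985);L['D']=(.5958,-.2601);go('D',.0985,0)"
```

```text
fit [ 0.592  -0.2588] rad 0.0421 res 0.0009
t 20.9 tip [ 0.5962 -0.2603  0.1013] zaxis [-0. -0. -1.] F [-0.63  0.18 -0.31] shift mm [0.5 0.1 2.8]
```

View pics/w5.png

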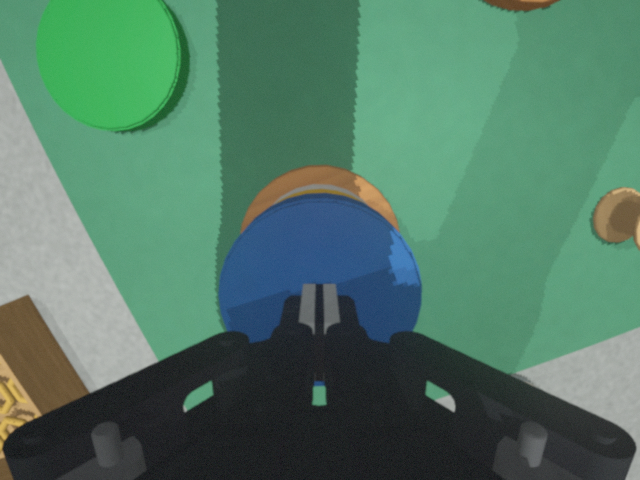

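The fingertip is over the middle of lid D (circle about (320,297)), which lies level again. I press down.

>>> {"api": "arm_command", "payload": {"plan": [{"claw": 1,"tx": 0,"ty": 0,"tz": 0.001,"ax": 0,"ay": 0,"az": 0},{"claw": 1,"tx": 0,"ty": 0,"tz": 0.001,"ax": 0,"ay": 0,"az": 0},{"claw": 1,"tx": 0,"ty": 0,"tz": 0.0007,"ax": 0,"ay": 0,"az": 0},{"claw": 1,"tx": 0,"ty": 0,"tz": 0.0007,"ax": 0,"ay": 0,"az": 0},{"claw": 1,"tx": 0,"ty": 0,"tz": 0.0007,"ax": 0,"ay": 0,"az": 0},{"claw": 1,"tx": 0,"ty": 0,"tz": 0.0007,"ax": 0,"ay": 0,"az": 0},{"claw": 1,"tx": 0,"ty": 0,"tz": 0.0007,"ax": 0,"ay": 0,"az": 0},{"claw": 1,"tx": 0,"ty": 0,"tz": 0.0007,"ax": 0,"ay": 0,"az": 0},{"claw": 1,"tx": 0,"ty": 0,"tz": 0.0007,"ax": 0,"ay": 0,"az": 0},{"claw": 1,"tx": 0,"ty": 0,"tz": 0,"ax": 0,"ay": 0,"az": 0}]}}

```text
clock: 21.73
tcp_pos: [0.596, -0.2603, 0.2682]
orientation: [0.57, 3.089, 0.0]
contact_force: [-1.1, 0.9, 4.4]
grip_width: -0.0002
gripper_force: 2.4
```

>>> {"api": "arm_command", "payload": {"plan": [{"claw": 1,"tx": 0,"ty": 0,"tz": 0.0003,"ax": 0,"ay": 0,"az": 0},{"claw": 1,"tx": 0,"ty": 0,"tz": 0.0003,"ax": 0,"ay": 0,"az": 0},{"claw": 1,"tx": 0,"ty": 0,"tz": 0.0003,"ax": 0,"ay": 0,"az": 0},{"claw": 1,"tx": 0,"ty": 0,"tz": 0.0003,"ax": 0,"ay": 0,"az": 0},{"claw": 1,"tx": 0,"ty": 0,"tz": 0.0003,"ax": 0,"ay": 0,"az": 0},{"claw": 1,"tx": 0,"ty": 0,"tz": 0,"ax": 0,"ay": 0,"az": 0},{"claw": 1,"tx": 0,"ty": 0,"tz": 0,"ax": 0,"ay": 0,"az": 0},{"claw": 1,"tx": 0,"ty": 0,"tz": 0,"ax": 0,"ay": 0,"az": 0},{"claw": 1,"tx": 0,"ty": 0,"tz": 0,"ax": 0,"ay": 0,"az": 0},{"claw": 1,"tx": 0,"ty": 0,"tz": 0,"ax": 0,"ay": 0,"az": 0}]}}

```text
clock: 22.57
tcp_pos: [0.596, -0.2603, 0.2668]
orientation: [0.57, 3.089, 0.0]
contact_force: [-1.3, 0.6, 5.4]
grip_width: -0.0001
gripper_force: 2.7
```

The stud is yielding at about 5 N, with the tip at 93.8 mm. I continue.

>>> {"api": "arm_command", "payload": {"plan": [{"claw": 1,"tx": 0,"ty": 0,"tz": 0.0004,"ax": 0,"ay": 0,"az": 0},{"claw": 1,"tx": 0,"ty": 0,"tz": 0.0004,"ax": 0,"ay": 0,"az": 0},{"claw": 1,"tx": 0,"ty": 0,"tz": 0.0004,"ax": 0,"ay": 0,"az": 0},{"claw": 1,"tx": 0,"ty": 0,"tz": 0.0004,"ax": 0,"ay": 0,"az": 0},{"claw": 1,"tx": 0,"ty": 0,"tz": 0.0004,"ax": 0,"ay": 0,"az": 0},{"claw": 1,"tx": 0,"ty": 0,"tz": 0,"ax": 0,"ay": 0,"az": 0},{"claw": 1,"tx": 0,"ty": 0,"tz": 0,"ax": 0,"ay": 0,"az": 0},{"claw": 1,"tx": 0,"ty": 0,"tz": 0,"ax": 0,"ay": 0,"az": 0},{"claw": 1,"tx": 0,"ty": 0,"tz": 0,"ax": 0,"ay": 0,"az": 0},{"claw": 1,"tx": 0,"ty": 0,"tz": 0,"ax": 0,"ay": 0,"az": 0}]}}

```text
clock: 23.4
tcp_pos: [0.596, -0.2604, 0.2649]
orientation: [0.57, 3.089, 0.0]
contact_force: [-1.9, 1.7, 6.7]
grip_width: -0.0001
gripper_force: 3.2
```

>>> {"api": "arm_command", "payload": {"plan": [{"claw": 1,"tx": 0,"ty": 0,"tz": 0.0003,"ax": 0,"ay": 0,"az": 0},{"claw": 1,"tx": 0,"ty": 0,"tz": 0.0003,"ax": 0,"ay": 0,"az": 0},{"claw": 1,"tx": 0,"ty": 0,"tz": 0.0002,"ax": 0,"ay": 0,"az": 0},{"claw": 1,"tx": 0,"ty": 0,"tz": 0,"ax": 0,"ay": 0,"az": 0},{"claw": 1,"tx": 0,"ty": 0,"tz": 0,"ax": 0,"ay": 0,"az": 0},{"claw": 1,"tx": 0,"ty": 0,"tz": 0,"ax": 0,"ay": 0,"az": 0},{"claw": 1,"tx": 0,"ty": 0,"tz": 0,"ax": 0,"ay": 0,"az": 0},{"claw": 1,"tx": 0,"ty": 0,"tz": 0,"ax": 0,"ay": 0,"az": 0},{"claw": 1,"tx": 0,"ty": 0,"tz": 0,"ax": 0,"ay": 0,"az": 0},{"claw": 1,"tx": 0,"ty": 0,"tz": 0,"ax": 0,"ay": 0,"az": 0}]}}

```text
clock: 24.23
tcp_pos: [0.596, -0.2603, 0.2648]
orientation: [0.57, 3.089, 0.0]
contact_force: [-4.3, 1.9, 11.5]
grip_width: 0.0001
gripper_force: 5.9
```

It stopped at 91.8 mm, which is 7 mm down, and the force rose to 11.5 N: it is home. I add a touch more and check.

>>> {"api": "arm_command", "payload": {"plan": [{"claw": 1,"tx": 0,"ty": 0,"tz": 0.0002,"ax": 0,"ay": 0,"az": 0},{"claw": 1,"tx": 0,"ty": 0,"tz": 0,"ax": 0,"ay": 0,"az": 0},{"claw": 1,"tx": 0,"ty": 0,"tz": 0,"ax": 0,"ay": 0,"az": 0},{"claw": 1,"tx": 0,"ty": 0,"tz": 0,"ax": 0,"ay": 0,"az": 0},{"claw": 1,"tx": 0,"ty": 0,"tz": 0,"ax": 0,"ay": 0,"az": 0},{"claw": 1,"tx": 0,"ty": 0,"tz": 0,"ax": 0,"ay": 0,"az": 0},{"claw": 1,"tx": 0,"ty": 0,"tz": 0,"ax": 0,"ay": 0,"az": 0},{"claw": 1,"tx": 0,"ty": 0,"tz": 0,"ax": 0,"ay": 0,"az": 0},{"claw": 1,"tx": 0,"ty": 0,"tz": 0,"ax": 0,"ay": 0,"az": 0},{"claw": 1,"tx": 0,"ty": 0,"tz": 0,"ax": 0,"ay": 0,"az": 0}]}}

```text
clock: 25.07
tcp_pos: [0.596, -0.2604, 0.2648]
orientation: [0.57, 3.088, 0.0]
contact_force: [-3.9, 1.3, 12.6]
grip_width: 0.0001
gripper_force: 6.6
```

```bash
python3 -c "
from h import *
im=r.grab_frame('scene');cv2.imwrite('pics/s2.png',cv2.resize(im[250:480,100:400,::-1],None,fx=2.5,fy=2.5))
go('D',.092,0)"
```

```text
t 25.1167 tip [ 0.5962 -0.2604  0.0918] zaxis [ 0.001  0.    -1.   ] F [-3.72  2.91 12.17] shift mm [ 1.9 -2.1 -0.2]
```

View pics/s2.png

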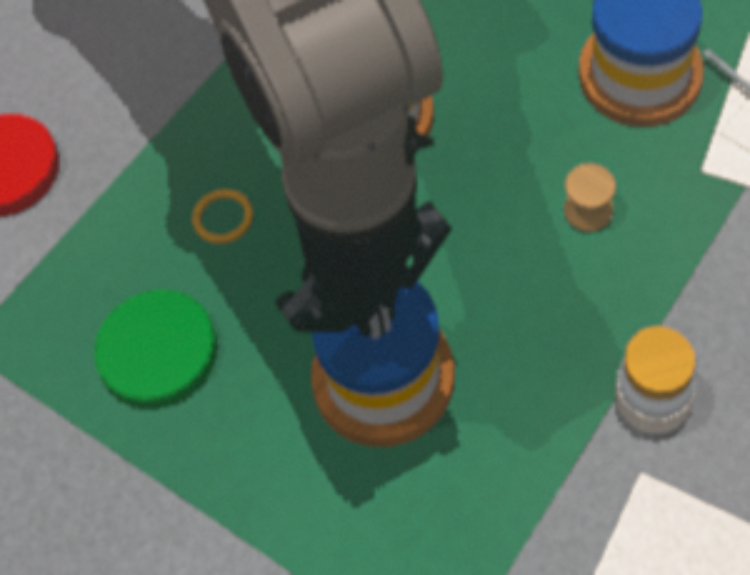

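The picture shows the fingertip at about (378,322) on lid D. The lid sits level and low on its tin, and nothing else in this view has been moved. I hand in.

```bash
python3 -c "
from bench import r
print(r.hand_in())"
```

```text
the job is handed in; nothing more can be done
None
```

The loose lid was the one at about (0.596, -0.260). I pressed it 7 mm down until it stopped on the tin's rim; the fingertip still holds it at about 12 N, and the job is handed in.

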